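# Tip the blank magazine into the feed cradle

## Task

The orange magazine of badge blanks stands on its foot in the feed cradle, near the cradle's open end. Push it over with your fingertips so that it lies down flat between the side rails with its top towards the green end stop, and push it along the cradle until its top end is fully home against the stop. Only push: do not pinch, lift or carry it, and leave the blue magazine, the steel die and the stack of badges where they stand.

Things in the scene. Friction and masses are not known exactly. Their poses are not given: they have to be found in the camera images.
- orange_magazine: Orange box-shaped magazine, 62 x 62 mm in section, 170 mm tall, 0.25 to 0.5 kg, weight central, with aluminium discs showing through windows on two opposite sides. Origin: centre of its foot face; z runs from foot to top end. It starts upright on the cradle floor, within 4 degrees of parallel to the cradle, x towards the stop. Lying, it is 62 mm high and slides under a push of 2 to 6 N.
- orange_top (a point): Centre of the orange magazine's top end face, 170 mm from the foot. Pushed near its top towards the stop, the magazine tips over its foot edge, balances at about 20 degrees, then falls by itself and lies with a gap to the stop.
- orange_middle (a point): Centre of the orange magazine, 85 mm from the foot.
- cradle: Feed cradle fixed to the bench, 340 x 136 mm. Origin: centre of its underside. Its x axis runs along it from the open end (x = -170 mm, no wall) to the green end stop (50 mm tall, inner face at x = +158 mm). Black rubber floor 8 mm above the bench; an aluminium rail each side (inner faces at y = -56 and +56 mm, tops 28 mm above the bench).
- stop_face (a point): Point on the inner face of the green end stop, mid-width, at floor height; axes as the cradle's.
- blue_magazine: Blue magazine of the same shape (62 x 62 x 170 mm), standing loose on the bench beside the cradle; to be left alone. Origin: centre of its foot.
- steel_die: Round steel press die, 88 mm across, 60 mm tall, loose on the bench beside the cradle; to be left alone. Origin: centre of its underside.
- badge_stack: Stack of badges joined in one piece, 58 mm across, 24 mm tall, loose on the bench beside the cradle; to be left alone. Origin: centre of its underside.
Things that resemble listed ones, but are neither listed nor needed, are in the scene too. What is shaped like the orange_magazine but turquoise is not meant.

How it is judged:
By the outcome, as a careful person would: the job done as asked, in the order asked, and still so for the second after the job is handed in, with the robot touching nothing.
It also fails if it takes over 51 s, if anything falls off the work surface, if the arm or the gripper's body presses on something with over 40 N, if the wrist force passes 120 N, or if a joint passes its speed limit or range.

## Robot

A 6-joint arm with a two-finger parallel gripper is mounted at the origin on the work surface. World frame = base frame: x ahead of the robot, y to its left, z up, the work surface at z = 0. Lengths are in mm, angles in degrees, forces in N, time in s.
With the tool pointing down it reaches from about 350 to 725 mm from the base axis. Payload 6 kg.
Tool frame: the origin (TCP) lies at the very end of the fingers, on their centre line; the grasp point (between the pads) lies 19 mm behind it (robot.grip_point_offset is the distance from the TCP to the grasp point, in mm); z points along the fingers, y is the line along which they close (so a half turn about z gives the same grasp; the last joint's range is limited). The gripper opens to 85 mm and grips with 20 to 120 N. Pads are 22 mm wide; open, the fingers measure 114 mm over their backs; the gripper's body (76 mm by 85 mm) begins 54 mm behind the grasp point. The pads swing forward as they close: fully open they stand 13 mm farther back than shut.
Start: joints at [-47.229, 2.303, 4.859, 0, -92.561, -19.12], TCP at [240.711, -549.574, 231.261] pointing down, gripper open.
Joint ranges: [-146.85, 146.85], [-73.84, 115.35], [-62.03, 85.46], [-188.31, 113.3], [-161.28, -10.13], [-171.36, 171.36]. Speed limits (degrees/s): [147.25, 147.25, 172.46, 180, 180, 180].

## Interface

Orientations are given as a 3x3 rotation matrix whose columns are the frame's x, y, z axes.
In Python, from plant import robot gives the robot as it stands. The module is installed in compiled form; this text tells all that it offers.
- The arm moves only by the tool step_arm, never from a script. Its argument "motion" is a list of rows, each an object with "slide": the shift along the tool's x, y, z in mm, a list of three; "rot": the turn, a rotation vector about the tool's x, y, z in rad, a list of three; "hand": the finger opening in mm, from 0 to 85.4. A call has 1 to 20 rows; each row shifts and turns the commanded pose from where the row before left it, along the tool's axes as they then stand; what a row does not reach is not made up. A row lasts 1/8 s, in which the tool goes at most 62.5 mm and 10.7 degrees, less where a joint would pass 70% of its speed; a pose out of reach is approached as far as the arm can. A call is refused whole if a number of a shift passes 62.5 or a number of a turn 0.188, either way. A call with a gripper value outside its range is refused whole. The fingers move at their own pace and stop on an object; "force" is the grip in N (left out, the last holds). Time passes only in rows, so rows that do not move let the fingers close. It gives the time, the measured TCP pose, the force, the opening and the grip force at its end, in the units of the state.
- robot.get_state(): the state, without advancing time (a new reading comes with each control period).
- robot.snapshot(name): name is "side" or "top" or "wrist"; returns (picture, depth): 384x512x3 uint8, red, green, blue; 384x512 float32, mm along the optical axis (not along the pixel's ray), 0 where there is no reading.
- robot.get_calibration(name): a dict with "mtx" (3x3 intrinsics, pixels), "dist" ([k1, k2, p1, p2, k3] as OpenCV has them; the pictures are not rectified), "camera_from_world" (4x4, takes a point from world to camera coordinates). Camera axes: x right, y down, z forward; pixel columns grow to the right and rows downward; lengths in mm; the calibration is good to about 2 mm. A picture is of the moment at which its call begins: read the wrist's pose just before it. get_calibration takes no time and is no camera call; for the wrist camera it gives the pose at the moment of the call.
- robot.hand_in(): hands the job in; it is judged then, once.
Trained networks look in the newest picture that a camera, given by its name, has taken for a name from the list of things; names that differ only in an ending like _2 or _b are one class to them, and where a whole thing is asked for, a point or a joint stands for the part that bears it (a point fixed in the world has none). Each returns a list of dicts, best first, with "conf" (0 to 1); they miss things now and then, are a little off and sometimes report something else, mostly with a low value. They report only what shows in the picture. A call takes as long as a camera call. They do not tell look-alikes from the thing itself.
- robot.trace(camera, name): "region" (384x512 bool, what is visible of it) and "box" ([left, top, right, bottom] in pixels, round what is visible of it).
The state is a dict: "t": time; "joints": joint angles; "qd": joint speeds; "joint_torque": joint torques, N m; "ee_pos": TCP position; "orientation": TCP orientation; "force": force on the tool from outside, world axes, zero at the start; "moment": the same for the moment, N m; "width": opening from 0.0 (shut) to 1.0 (fully open); "grip_force": force on a finger pad.
Only numpy, scipy, OpenCV 4.12 (cv2) and the standard library are available. Lean on these libraries where they do the work, as an engineer would, in place of code of your own. Each camera call takes 0.05 s, during which the arm holds its last target. There are 200 camera calls.

## Working session

There is one attempt and no reset: what is moved stays moved. The work goes in short steps, Python scripts to look and compute and a tool call to move; the robot and the scene stay as the last step left them, time stands still between calls to the robot, and variables do not carry over. Pictures are saved under pics/ and viewed, at most 10 in all, crops included, and the job is handed in when it is done.

Besides the shell and the picture viewer there is one more tool, called after "Emit:" in YAML: its name, and indented under it one key for each argument. step_arm: Moves the arm, as the interface text tells. Its arguments: {"type":"object","properties":{"motion":{"type":"array","items":{"type":"object","properties":{"slide":{"type":"array","items":{"type":"number"}},"rot":{"type":"array","items":{"type":"number"}},"hand":{"type":"number"}}}},"force":{"type":"number"}},"required":["motion"]}

```bash
mkdir -p pics; cat > h.py <<'E'
import numpy as np, cv2
from plant import robot
def pts(cam,depth,region=None):
    c=robot.get_calibration(cam); K=np.array(c["mtx"],float); D=np.array(c["dist"],float)
    m=depth>0
    if region is not None: m&=region
    v,u=np.nonzero(m); z=depth[v,u]
    n=cv2.undistortPoints(np.stack([u,v],1).astype(float)[:,None],K,D)[:,0]
    P=np.c_[n*z[:,None],z,np.ones(len(z))]
    return (np.linalg.inv(np.array(c["camera_from_world"]))@P.T).T[:,:3],u,v
E
python3 - <<'E'
from h import *
ims=[]
for cam in("side","top"):
    im,d=robot.snapshot(cam); ims.append(im)
    np.savez(f"{cam}0.npz",im=im,d=d)
    for n in("orange_magazine","blue_magazine","cradle","steel_die","badge_stack"):
        for r in robot.trace(cam,n)[:3]:
            P,_,_=pts(cam,d,r["region"])
            print(cam,n,round(r["conf"],2),np.round(r["box"]),len(P),np.percentile(P,[2,50,98],axis=0).round().tolist() if len(P) else'')
    cv2.imwrite(f"pics/{cam}0.png",cv2.resize(im[...,::-1],(768,576)))
print(robot.get_state())
E
```

```text
side orange_magazine 0.67 [216. 154. 245. 226.] 1772 [[552.0, -37.0, 17.0], [582.0, 6.0, 112.0], [616.0, 21.0, 178.0]]
side orange_magazine 0.57 [176. 191. 215. 274.] 2371 [[585.0, 128.0, 4.0], [614.0, 180.0, 111.0], [646.0, 192.0, 170.0]]
side blue_magazine 0.91 [305. 176. 343. 255.] 2241 [[323.0, 12.0, 4.0], [355.0, 68.0, 108.0], [387.0, 73.0, 171.0]]
side cradle 0.98 [205. 191. 311. 241.] 2887 [[393.0, -157.0, 2.0], [496.0, -57.0, 9.0], [649.0, 60.0, 29.0]]
side steel_die 0.65 [248. 229. 285. 269.] 1351 [[439.0, 73.0, 4.0], [475.0, 129.0, 52.0], [513.0, 148.0, 60.0]]
side badge_stack 0.55 [274. 181. 291. 196.] 240 [[449.0, -236.0, 3.0], [474.0, -198.0, 22.0], [500.0, -183.0, 26.0]]
top orange_magazine 0.96 [174.  99. 229. 164.] 2275 [[585.0, 116.0, 8.0], [609.0, 149.0, 169.0], [654.0, 185.0, 173.0]]
top orange_magazine 0.95 [274. 112. 327. 176.] 2344 [[551.0, -56.0, 12.0], [579.0, -16.0, 178.0], [622.0, 19.0, 181.0]]
top blue_magazine 0.94 [247. 265. 292. 307.] 1741 [[324.0, 8.0, 12.0], [356.0, 38.0, 170.0], [385.0, 68.0, 173.0]]
top cradle 0.91 [251. 109. 387. 294.] 9772 [[345.0,
[... 377 characters left out ...]
3,
       -9.25623728e+01, -1.91197458e+01]), 'qd': array([-0.00633995,  0.01052569,  0.03533784, -0.04082749,  0.01539386,
       -0.03500375]), 'joint_torque': array([ 1.11174028e-03, -3.67700779e+01,  3.47302616e+01,  6.93007171e+00,
       -8.80342395e-04,  8.57886647e-06]), 'ee_pos': array([ 240.71840031, -549.56971211,  231.26713576]), 'orientation': array([[-9.16004930e-01, -4.01167006e-01, -4.55560476e-05],
       [-4.01167008e-01,  9.16004925e-01,  9.41913645e-05],
       [ 3.94309632e-06,  1.04555338e-04, -9.99999995e-01]]), 'force': array([ 0.27657306, -0.83798933, -0.52929873]), 'moment': array([0.04569067, 0.00024034, 0.0150409 ]), 'grip_force': 0.0, 'width': 0.9960213238293106}
```

View pics/top0.png

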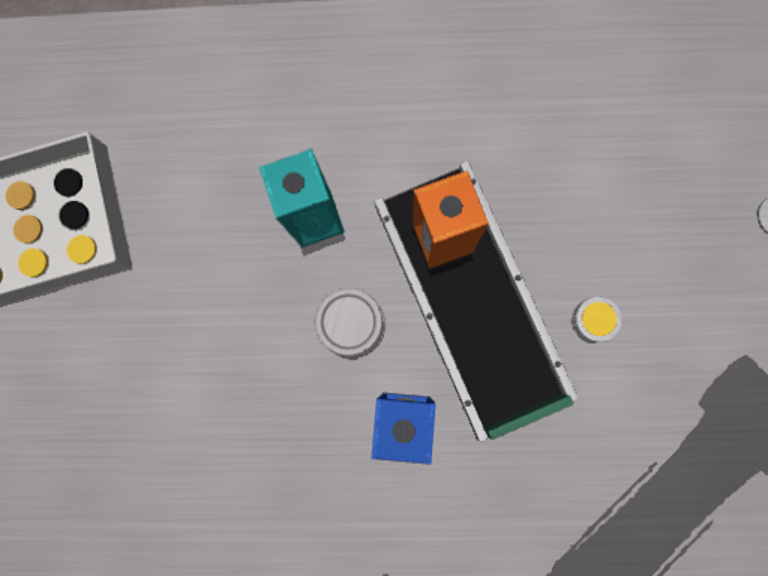

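View pics/side0.png

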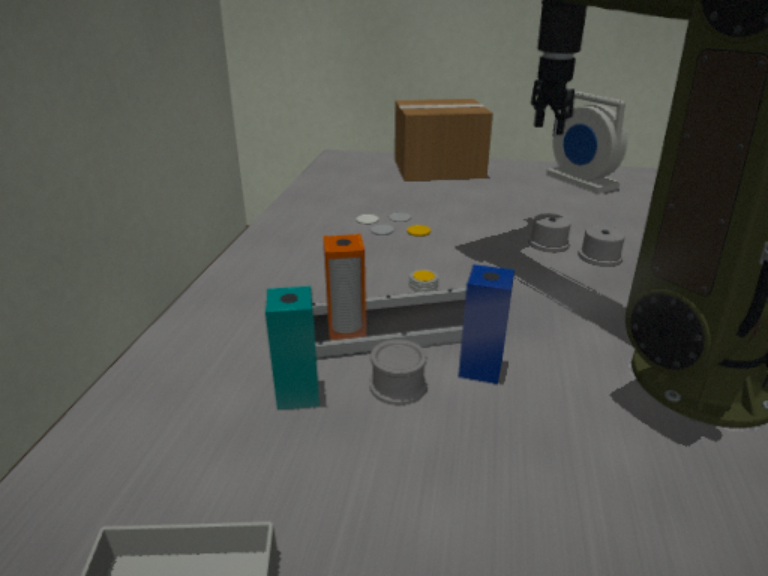

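The top view shows three candidates of that shape: orange at (451,207) inside the cradle, turquoise at (293,183) on the bench, and blue at (404,431) on the bench. Orange is the one meant, because it has the right colour and stands in the cradle near the open end. The green stop is at (530,417). Next I fit the poses and confirm with a crop.

```bash
python3 - <<'E'
from h import *
z=np.load("top0.npz"); im,d=z["im"],z["d"]
P,u,v=pts("top",d); c=im[v,u].astype(int)
ok=(u>245)&(u<395)&(v>95)&(v<300)
hsv=cv2.cvtColor(im,cv2.COLOR_RGB2HSV)[v,u].astype(int)
org=ok&(hsv[:,0]<14)&(hsv[:,1]>150)
def rect(Q): 
    r=cv2.minAreaRect(Q.astype(np.float32)); print(np.round(r[0],1),np.round(r[1],1),round(r[2],1))
t=ok&(P[:,2]>172)&(P[:,2]<185); print("orange top",t.sum(),np.median(P[t,2])); rect(P[t,:2])
g=ok&(hsv[:,0]>60)&(hsv[:,0]<95)&(hsv[:,1]>70)&(P[:,2]>45)&(P[:,2]<56); print("stop top",g.sum(),np.median(P[g,2])); rect(P[g,:2])
r=ok&(P[:,2]>25)&(P[:,2]<31)&(hsv[:,1]<60)&(hsv[:,2]>90)&(u>245)&~((P[:,1]<-175)); print("rails",r.sum()); rect(P[r,:2])
i=im[85:215,235:395,::-1]; cv2.imwrite("pics/crop.png",cv2.resize(i,None,fx=4,fy=4,interpolation=cv2.INTER_CUBIC))
E
```

```text
orange top 1649 178.62227072688995
[480.3   3.4] [ 83.1 306.7] 78.8
stop top 380 50.507267528583895
[ 355.6 -115.5] [ 11.2 109.2] 22.0
rails 1907
[507.9 -54.6] [340.9 136.7] 22.2
```

View pics/crop.png

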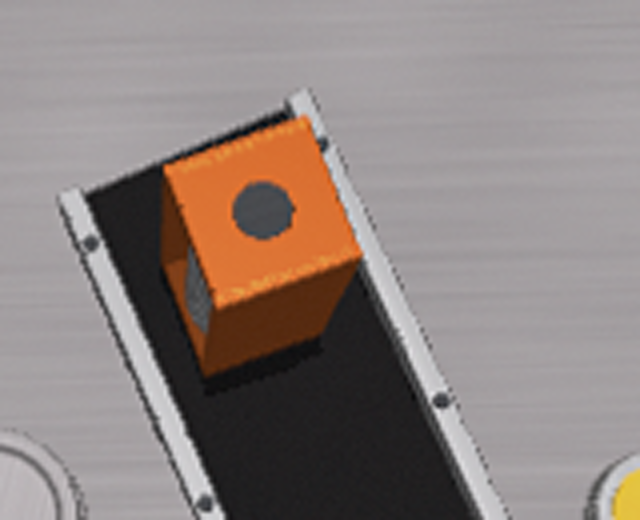

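The crop confirms it: the orange magazine with a disc window stands in the cradle, top face centred near crop (262,210), open end at the upper left. The cradle fit matches its given size (341 x 137 mm). The magazine fit was contaminated by another object, so I refit it.

```bash
python3 - <<'E'
from h import *
z=np.load("top0.npz"); im,d=z["im"],z["d"]
P,u,v=pts("top",d)
t=(P[:,2]>174)&(P[:,2]<184)&(P[:,0]>500)&(P[:,0]<660)&(abs(P[:,1]+15)<70)
r=cv2.minAreaRect(P[t,:2].astype(np.float32)); print(t.sum(),r)
a=np.deg2rad(22.1); ex=-np.array([np.cos(a),np.sin(a)]); ey=np.array([-ex[1],ex[0]])
C=np.array([507.9,-54.6]); m=np.array(r[0])-C
print("mag in cradle",m@ex,m@ey)
for n,q in dict(blue=(355,38),die=(475.5,103.5),stack=(475.5,-211.5)).items(): print(n,(np.array(q)-C)@ex,(np.array(q)-C)@ey)
for x in(-190,-152,-14): print(x,C+ex*x+ey*(m@ey),np.hypot(*(C+ex*x+ey*(m@ey))))
s=robot.get_state(); R=s["orientation"]
print("tool axes in cradle yaw of tool x", np.rad2deg(np.arctan2(R[1,0],R[0,0])))
E
```

```text
1486 ((589.0756225585938, -17.70380401611328), (63.20925521850586, 62.41464614868164), 18.723697662353516)
mag in cradle -89.09278257606633 -3.6451431673433388
blue 106.82786089359867 -143.32124105274113
die -29.461528362086195 -158.67384266655293
stack 89.04911452681398 133.18267605807586
-190 [682.56904856  20.2599395 ] 682.8696590166995
-152 [647.36096059   5.96341751] 647.3884271786154
-14 [519.50000953 -45.95553081] 521.5286863764445
tool axes in cradle yaw of tool x -156.34884589656457
```

Target pose in the cradle frame: magazine at x = -89, y = -4, yaw about 3°. All of this is consistent with the description, and the top is at z = 178. The tool's x axis is already nearly along the cradle, so I move behind the magazine at full height with the fingers at 30 mm, giving two contact points.

Emit:
step_arm:
  motion:
    - {"slide": [0,0,0],"rot": [0,0,0.027],"hand": 30}
    - {"slide": [-38,22.6,0],"hand": 30}
    - {"slide": [-38,22.6,0],"hand": 30}
    - {"slide": [-38,22.6,0],"hand": 30}
    - {"slide": [-38,22.6,0],"hand": 30}
    - {"slide": [-38,22.6,0],"hand": 30}
    - {"slide": [-38,22.6,0],"hand": 30}
    - {"slide": [-38,22.6,0],"hand": 30}
    - {"slide": [-38,22.6,0],"hand": 30}
    - {"slide": [-38,22.6,0],"hand": 30}
    - {"slide": [-38,22.6,0],"hand": 30}
    - {"slide": [-38,22.6,0],"hand": 30}
    - {"slide": [-38,22.6,0],"hand": 30}
    - {"slide": [-38,22.6,0],"hand": 30}
    - {"slide": [-38,22.6,0],"hand": 30}
    - {"slide": [-38,22.6,0],"hand": 30}
    - {"slide": [-38,22.6,0],"hand": 30}
    - {"slide": [0,0,0],"hand": 30}
    - {"slide": [0,0,0],"hand": 30}

```text
validation failed for argument at $.mo...
```

Emit:
step_arm:
  motion:
    - {"slide": [0,0,0],"rot": [0,0,0.027],"hand": 30}
    - {"slide": [-38,22.6,0],"rot": [0,0,0],"hand": 30}
    - {"slide": [-38,22.6,0],"rot": [0,0,0],"hand": 30}
    - {"slide": [-38,22.6,0],"rot": [0,0,0],"hand": 30}
    - {"slide": [-38,22.6,0],"rot": [0,0,0],"hand": 30}
    - {"slide": [-38,22.6,0],"rot": [0,0,0],"hand": 30}
    - {"slide": [-38,22.6,0],"rot": [0,0,0],"hand": 30}
    - {"slide": [-38,22.6,0],"rot": [0,0,0],"hand": 30}
    - {"slide": [-38,22.6,0],"rot": [0,0,0],"hand": 30}
    - {"slide": [-38,22.6,0],"rot": [0,0,0],"hand": 30}
    - {"slide": [-38,22.6,0],"rot": [0,0,0],"hand": 30}
    - {"slide": [-38,22.6,0],"rot": [0,0,0],"hand": 30}
    - {"slide": [-38,22.6,0],"rot": [0,0,0],"hand": 30}
    - {"slide": [-38,22.6,0],"rot": [0,0,0],"hand": 30}
    - {"slide": [-38,22.6,0],"rot": [0,0,0],"hand": 30}
    - {"slide": [-38,22.6,0],"rot": [0,0,0],"hand": 30}
    - {"slide": [-38,22.6,0],"rot": [0,0,0],"hand": 30}
    - {"slide": [0,0,0],"rot": [0,0,0],"hand": 30}

```text
t: 2.85
ee_pos: [668.8, 16.7, 229.3]
orientation: [[-0.926, -0.378, -0.003], [-0.378, 0.926, -0.0], [0.003, 0.001, -1.0]]
force: [0.2, -0.3, -1.2]
width: 0.352
grip_force: 0.0
```

In position behind the magazine. Next I lower to z = 150 and approach to just short of contact.

Emit:
step_arm:
  motion:
    - {"slide": [0,0,26],"rot": [0,0,0],"hand": 30}
    - {"slide": [0,0,27],"rot": [0,0,0],"hand": 30}
    - {"slide": [0,0,26],"rot": [0,0,0],"hand": 30}
    - {"slide": [15,0,0],"rot": [0,0,0],"hand": 30}
    - {"slide": [15,0,0],"rot": [0,0,0],"hand": 30}
    - {"slide": [5,0,0],"rot": [0,0,0],"hand": 30}
    - {"slide": [0,0,0],"rot": [0,0,0],"hand": 30}

```text
t: 3.72
ee_pos: [635.5, 0.8, 152.8]
orientation: [[-0.927, -0.376, 0.001], [-0.376, 0.927, 0.0], [-0.001, -0.0, -1.0]]
force: [0.1, 0.4, 0.4]
width: 0.352
grip_force: 0.0
```

```bash
python3 - <<'E'
from h import *
im,d=robot.snapshot("top"); a=im[60:310,200:420,::-1]
im2,_=robot.snapshot("side"); b=im2[110:290,170:340,::-1]
a=cv2.resize(a,(440,500)); b=cv2.resize(b,(340,360)); c=np.zeros((500,780,3),np.uint8); c[:,:440]=a; c[:360,440:]=b
cv2.imwrite("pics/a.png",c)
E
```

```text
(no output)
```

View pics/a.png

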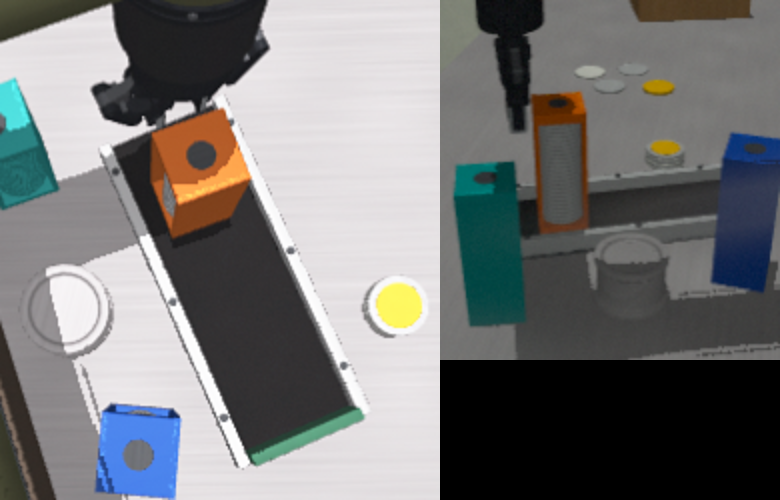

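The fingers are just behind the back face at (185,108), about centred, and nothing else is near. Next is a slow test push.

Emit:
step_arm:
  motion:
    - {"slide": [4,0,0],"rot": [0,0,0],"hand": 30}
    - {"slide": [4,0,0],"rot": [0,0,0],"hand": 30}
    - {"slide": [4,0,0],"rot": [0,0,0],"hand": 30}
    - {"slide": [4,0,0],"rot": [0,0,0],"hand": 30}
    - {"slide": [4,0,0],"rot": [0,0,0],"hand": 30}
    - {"slide": [4,0,0],"rot": [0,0,0],"hand": 30}

```text
t: 4.58
ee_pos: [613.0, -8.1, 152.3]
orientation: [[-0.927, -0.376, -0.0], [-0.376, 0.927, 0.0], [-0.0, 0.0, -1.0]]
force: [0.9, 0.3, 1.5]
width: 0.343
grip_force: 0.4
```

```bash
python3 - <<'E'
from h import *
im2,_=robot.snapshot("side"); b=im2[110:290,170:340,::-1]
cv2.imwrite("pics/b.png",cv2.resize(b,(510,540)))
E
```

```text
(no output)
```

View pics/b.png

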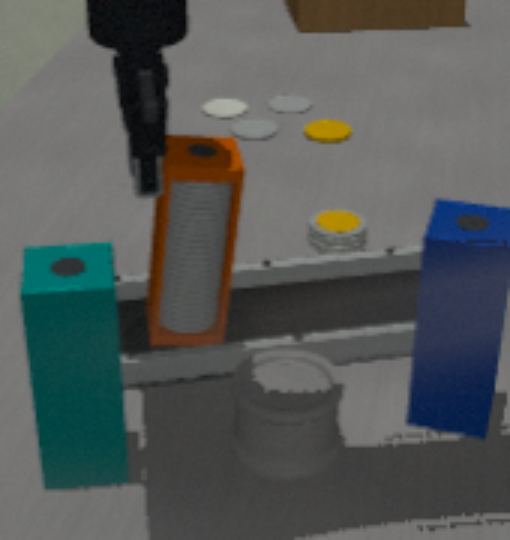

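It is tipping cleanly about its front foot edge, at roughly 8°: the foot at (190,340) has not slipped. I continue past the balance point and then wait.

Emit:
step_arm:
  motion:
    - {"slide": [5,0,0],"rot": [0,0,0],"hand": 30}
    - {"slide": [5,0,0],"rot": [0,0,0],"hand": 30}
    - {"slide": [5,0,0],"rot": [0,0,0],"hand": 30}
    - {"slide": [5,0,0],"rot": [0,0,0],"hand": 30}
    - {"slide": [5,0,0],"rot": [0,0,0],"hand": 30}
    - {"slide": [5,0,0],"rot": [0,0,0],"hand": 30}
    - {"slide": [5,0,0],"rot": [0,0,0],"hand": 30}
    - {"slide": [5,0,0],"rot": [0,0,0],"hand": 30}
    - {"slide": [0,0,0],"rot": [0,0,0],"hand": 30}
    - {"slide": [0,0,0],"rot": [0,0,0],"hand": 30}
    - {"slide": [0,0,0],"rot": [0,0,0],"hand": 30}
    - {"slide": [0,0,0],"rot": [0,0,0],"hand": 30}
    - {"slide": [0,0,0],"rot": [0,0,0],"hand": 30}
    - {"slide": [0,0,0],"rot": [0,0,0],"hand": 30}

```text
t: 6.38
ee_pos: [576.2, -23.0, 152.2]
orientation: [[-0.926, -0.376, -0.0], [-0.376, 0.926, 0.0], [0.0, 0.0, -1.0]]
force: [-0.4, 0.3, 0.9]
width: 0.351
grip_force: 0.0
```

```bash
cat > look.py <<'E'
from h import *
import sys
im,d=robot.snapshot("top"); 
im2,_=robot.snapshot("side"); b=im2[110:290,170:340,::-1]
a=cv2.resize(im[60:310,200:420,::-1],(440,500)); b=cv2.resize(b,(340,360)); c=np.zeros((500,780,3),np.uint8); c[:,:440]=a; c[:360,440:]=b
cv2.imwrite(f"pics/{sys.argv[1]}.png",c)
P,u,v=pts("top",d); A=np.deg2rad(22.1); ex=-np.array([np.cos(A),np.sin(A)]); ey=np.array([-ex[1],ex[0]]); C=np.array([507.9,-54.6])
hsv=cv2.cvtColor(im,cv2.COLOR_RGB2HSV)[v,u].astype(int)
Q=np.c_[(P[:,:2]-C)@ex,(P[:,:2]-C)@ey]
t=(abs(P[:,2]-70)<5)&(abs(Q[:,0])<175)&(abs(Q[:,1])<60)&(hsv[:,2]>60)&(hsv[:,0]<15)&(hsv[:,1]>120)
print("lying top face",t.sum(),np.median(P[t,2]) if t.any() else '',cv2.minAreaRect(Q[t].astype(np.float32)) if t.any() else '')
if t.any(): print("x range",np.percentile(Q[t,0],[.5,99.5]),"y",np.percentile(Q[t,1],[.5,99.5]))
s=robot.get_state(); p=s["ee_pos"][:2]-C; print("tcp cradle",p@ex,p@ey,s["ee_pos"][2],s["force"],s["t"])
E
python3 look.py c
```

```text
lying top face 944 70.81621817248532 ((34.731597900390625, -10.274711608886719), (63.083927154541016, 170.51266479492188), 86.83736419677734)
x range [-50.93734582 119.46019775] y [-45.47021539  23.70062493]
tcp cradle -75.19188972179279 -3.5761638503265654 152.24806150187564 [-0.45629766  0.44436033  0.21185777] 6.475
```

View pics/c.png

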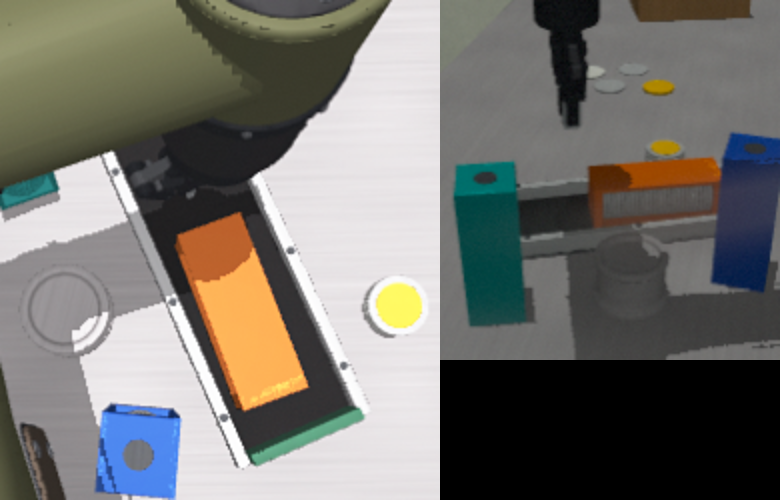

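It lies flat between the rails: top face at z = 71, x from -50 to about 120, 38 mm gap to the stop, yaw 3°. I retreat, lower behind the foot, then push.

Emit:
step_arm:
  motion:
    - {"slide": [-15,2,0],"rot": [0,0,0],"hand": 30}
    - {"slide": [-17,2,0],"rot": [0,0,0],"hand": 30}
    - {"slide": [0,0,25],"rot": [0,0,0],"hand": 30}
    - {"slide": [0,0,25],"rot": [0,0,0],"hand": 30}
    - {"slide": [0,0,25],"rot": [0,0,0],"hand": 30}
    - {"slide": [0,0,25],"rot": [0,0,0],"hand": 30}
    - {"slide": [0,0,18],"rot": [0,0,0],"hand": 30}
    - {"slide": [0,0,0],"rot": [0,0,0],"hand": 30}
    - {"slide": [10,0,0],"rot": [0,0,0],"hand": 30}
    - {"slide": [10,0,0],"rot": [0,0,0],"hand": 30}
    - {"slide": [10,0,0],"rot": [0,0,0],"hand": 30}
    - {"slide": [5,0,0],"rot": [0,0,0],"hand": 30}
    - {"slide": [5,0,0],"rot": [0,0,0],"hand": 30}
    - {"slide": [5,0,0],"rot": [0,0,0],"hand": 30}
    - {"slide": [5,0,0],"rot": [0,0,0],"hand": 30}

```text
t: 8.35
ee_pos: [558.2, -25.9, 34.4]
orientation: [[-0.926, -0.376, 0.001], [-0.376, 0.926, 0.001], [-0.001, 0.0, -1.0]]
force: [1.7, 0.8, 0.4]
width: 0.35
grip_force: 1.1
```

```bash
python3 look.py d
```

```text
lying top face 2859 70.67789207311182 ((39.743980407714844, -9.74371337890625), (62.89680480957031, 170.19126892089844), 87.50209045410156)
x range [-41.88185829 123.97069147] y [-42.57840407  22.16798017]
tcp cradle -56.92559039920628 -7.579578449507773 34.39417797126698 [-0.04421377  1.02395219  0.25645606] 8.45
```

It is sliding and straightening, with about 33 mm to go.

Emit:
step_arm:
  motion:
    - {"slide": [4,0,0],"rot": [0,0,0],"hand": 30}
    - {"slide": [4,0,0],"rot": [0,0,0],"hand": 30}
    - {"slide": [4,0,0],"rot": [0,0,0],"hand": 30}
    - {"slide": [4,0,0],"rot": [0,0,0],"hand": 30}
    - {"slide": [4,0,0],"rot": [0,0,0],"hand": 30}
    - {"slide": [3,0,0],"rot": [0,0,0],"hand": 30}
    - {"slide": [3,0,0],"rot": [0,0,0],"hand": 30}
    - {"slide": [2,0,0],"rot": [0,0,0],"hand": 30}
    - {"slide": [1,0,0],"rot": [0,0,0],"hand": 30}

```text
t: 9.57
ee_pos: [531.2, -37.0, 34.4]
orientation: [[-0.926, -0.376, 0.0], [-0.376, 0.926, 0.0], [-0.0, -0.0, -1.0]]
force: [4.1, 1.1, -0.3]
width: 0.353
grip_force: 1.5
```

```bash
python3 look.py e
```

```text
lying top face 2840 70.71843227011402 ((69.38302612304688, -5.778221130371094), (168.7518768310547, 62.7115364074707), 0.17207582294940948)
x range [-11.02875032 152.82454377] y [-36.8470578   25.11190268]
tcp cradle -28.095031349055056 -7.52653312616936 34.38303152087928 [1.6107403  0.51976612 1.07757857] 9.675
```

Aligned, with about 4 mm left. I push on in 1 mm rows.

Emit:
step_arm:
  motion:
    - {"slide": [1,0,0],"rot": [0,0,0],"hand": 30}
    - {"slide": [1,0,0],"rot": [0,0,0],"hand": 30}
    - {"slide": [1,0,0],"rot": [0,0,0],"hand": 30}
    - {"slide": [0,0,0],"rot": [0,0,0],"hand": 30}

```text
t: 10.18
ee_pos: [528.4, -38.2, 34.4]
orientation: [[-0.926, -0.376, -0.0], [-0.376, 0.926, 0.0], [-0.0, 0.0, -1.0]]
force: [2.3, 1.4, 1.4]
width: 0.346
grip_force: 1.3
```

Emit:
step_arm:
  motion:
    - {"slide": [1,0,0],"rot": [0,0,0],"hand": 30}
    - {"slide": [1,0,0],"rot": [0,0,0],"hand": 30}
    - {"slide": [0,0,0],"rot": [0,0,0],"hand": 30}

```text
t: 10.55
ee_pos: [526.5, -38.9, 34.4]
orientation: [[-0.926, -0.376, -0.0], [-0.376, 0.926, -0.0], [0.0, 0.0, -1.0]]
force: [2.1, 1.0, 2.2]
width: 0.353
grip_force: 1.4
```

Still at sliding force, so it is not home yet.

Emit:
step_arm:
  motion:
    - {"slide": [1,0,0],"rot": [0,0,0],"hand": 30}
    - {"slide": [0,0,0],"rot": [0,0,0],"hand": 30}

```text
t: 10.8
ee_pos: [526.5, -38.9, 34.4]
orientation: [[-0.926, -0.376, 0.002], [-0.376, 0.926, 0.001], [-0.002, -0.0, -1.0]]
force: [6.2, 2.4, -1.2]
width: 0.353
grip_force: 3.4
```

Emit:
step_arm:
  motion:
    - {"slide": [1,0,0],"rot": [0,0,0],"hand": 30}
    - {"slide": [0,0,0],"rot": [0,0,0],"hand": 30}

```text
t: 11.05
ee_pos: [526.5, -38.9, 34.9]
orientation: [[-0.926, -0.377, 0.004], [-0.377, 0.926, 0.001], [-0.005, -0.0, -1.0]]
force: [9.4, 3.1, -1.1]
width: 0.351
grip_force: 4.8
```

The TCP has stalled and the force is rising to 10 N, so it is seated. One more firm millimetre, then I back off and rise clear.

Emit:
step_arm:
  motion:
    - {"slide": [1,0,0],"rot": [0,0,0],"hand": 30}
    - {"slide": [0,0,0],"rot": [0,0,0],"hand": 30}
    - {"slide": [-5,0,0],"rot": [0,0,0],"hand": 30}
    - {"slide": [-15,0,0],"rot": [0,0,0],"hand": 30}
    - {"slide": [-20,0,0],"rot": [0,0,0],"hand": 30}
    - {"slide": [-20,0,0],"rot": [0,0,0],"hand": 30}
    - {"slide": [0,0,-30],"rot": [0,0,0],"hand": 30}
    - {"slide": [0,0,-30],"rot": [0,0,0],"hand": 30}
    - {"slide": [0,0,-30],"rot": [0,0,0],"hand": 30}
    - {"slide": [0,0,-30],"rot": [0,0,0],"hand": 30}
    - {"slide": [0,0,-20],"rot": [0,0,0],"hand": 30}
    - {"slide": [-20,0,0],"rot": [0,0,0],"hand": 30}
    - {"slide": [0,0,0],"rot": [0,0,0],"hand": 30}
    - {"slide": [0,0,0],"rot": [0,0,0],"hand": 30}

```text
t: 12.8
ee_pos: [597.4, -10.0, 173.2]
orientation: [[-0.927, -0.376, -0.002], [-0.376, 0.927, -0.0], [0.002, 0.0, -1.0]]
force: [0.5, -0.2, -0.6]
width: 0.351
grip_force: 0.0
```

```bash
python3 look.py f
```

```text
lying top face 128 70.35836763675621 ((73.10832214355469, -5.799001693725586), (170.43247985839844, 62.77003479003906), 0.07631910592317581)
x range [-12.0615788 158.0981003] y [-37.19702969  25.54613306]
tcp cradle -99.72215296999576 -7.5430224449025856 173.78328856318674 [0.51739296 0.23838076 0.19573415] 12.9
```

View pics/f.png

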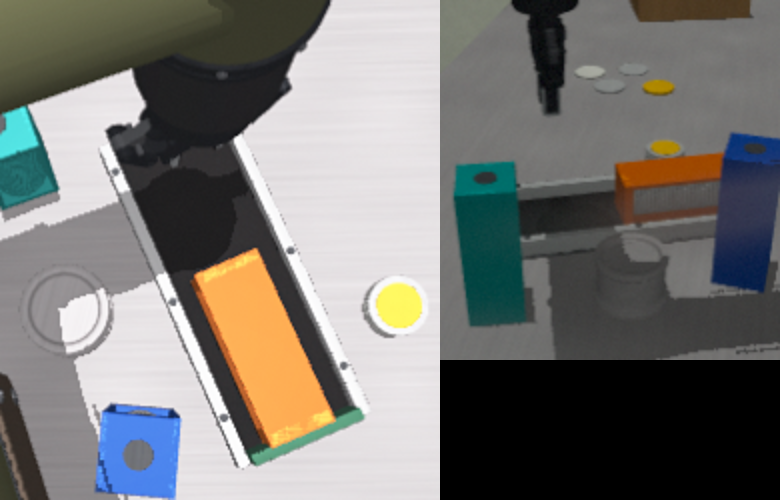

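The magazine lies flat and square, with its top end at x = 158 against the green stop at (305,430). The blue magazine, die and badge stack have not moved, and the gripper is clear.

```bash
python3 -c "
from plant import robot
print(robot.hand_in())"
```

```text
the job is handed in; nothing more can be done
None
```

The orange magazine was pushed over and slid along the cradle. It lies flat with its top end against the green stop, nothing else was disturbed, and the job is handed in at about 13 s; no verdict was returned.

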